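# Lay out the shoeshine kit for the next customer

### The arm

A 6-joint arm with a two-finger parallel gripper is mounted at the origin on the work surface. World frame = base frame: x ahead of the robot, y to its left, z up, the work surface at z = 0. Lengths are in m, angles in rad, forces in N, time in s.
With the tool pointing down it reaches from about 0.35 to 0.975 m from the base axis. Payload 17.4 kg.
Tool frame: the origin (TCP) lies at the very end of the fingers, on their centre line; the grasp point (between the pads) lies 19 mm behind it; z points along the fingers, y is the line along which they close (so a half turn about z gives the same grasp; the last joint's range is limited). The gripper opens to 85 mm and grips with 20 to 120 N. Pads are 22 mm wide; open, the fingers measure 114 mm over their backs; the gripper's body (76 mm by 85 mm) begins 54 mm behind the grasp point. The pads swing forward as they close: fully open they stand 13 mm farther back than shut.
Start: joints at [-1.358, 0.116, 1.442, -0, 1.584, -0.038], TCP at [0.168, -0.654, 0.231] pointing down, gripper open.
Joint ranges: [-2.83, 2.83], [-0.83, 2.19], [0.07, 2.5], [-1.14, 4.28], [0.01, 3], [-2.97, 2.97]. Speed limits (rad/s): [1.89, 1.89, 2.22, 3.14, 3.14, 3.14].

### API

Orientations are given as a 3x3 rotation matrix whose columns are the frame's x, y, z axes.
In Python, from plant import arm, read_camera, camera_info, find_in, landmark_of gives the robot as it stands.
- The arm moves only by the shell command python3 -m creep FILE [FORCE], which reads ROWS from the file FILE. ROWS is a JSON object with one list for each field, all of the same length, 1 to 20, a row being the entries at one place: finger_gap (the finger opening in m), sx, sy, sz (the shift in shares of 100 cm (1.0 is 100 cm)), spin (a turn about the tool's z in normalised numbers (1 is 360 degrees)); each row is the pose to reach, as a shift and turn from the pose commanded when the command began, along the tool's axes at that moment; what a row does not reach only later rows make up. A row lasts 1/12 s, in which the tool goes at most 0.0417 m and 0.125 rad, less where a joint would pass 70% of its speed; a pose out of reach is approached as far as the arm can. The fingers move at their own pace and stop on an object; FORCE is the grip in N (left out, the last holds). Time passes only in rows, so rows that do not move let the fingers close. It prints the time, the measured TCP pose, the force, the opening and the grip force at its end. No shift or turn number may pass 1 either way. Input that does not fit is refused with a message, and nothing moves.
- arm.sense(): the state, without advancing time (a new reading comes with each control period).
- read_camera(name): name is "scene" or "side" or "wrist"; returns the picture (384x512x3 uint8, red, green, blue); there is no depth.
- camera_info(name): a dict with "vfov" (degrees; the focal length in pixels is half the picture's height over the tangent of half this angle, whatever the lens; pixels are square), "cx", "cy" (the principal point, pixels), "rvec" (rotation vector, rad) and "tvec" (3), from world to camera coordinates, as OpenCV has them. Camera axes: x right, y down, z forward; pixel columns grow to the right and rows downward; lengths in m; the calibration is good to about 2 mm. The wrist camera is an equidistant fisheye: a pixel r from the principal point sees the ray r / f radians off the axis. A picture is of the moment at which its call begins: read the wrist's pose just before it. camera_info takes no time and is no camera call; for the wrist camera it gives the pose at the moment of the call.
- arm.sign_off(): hands the job in; it is judged then, once.
Trained networks look in the newest picture that a camera, given by its name, has taken for a name from the list of things; names that differ only in an ending like _2 or _b are one class to them, and where a whole thing is asked for, a point or a joint stands for the part that bears it (a point fixed in the world has none). Each returns a list of dicts, best first, with "p" (0 to 1); they miss things now and then, are a little off and sometimes report something else, mostly with a low value. They report only what shows in the picture. A call takes as long as a camera call.
- find_in(camera, query): "box" ([centre column, centre row, width, height] in pixels, round what is visible of it).
- landmark_of(camera, query): "position" ([column, row] in pixels: a listed point, or the origin of a listed thing).
The state is a dict: "time_s": time; "joint_positions": joint angles; "joint_velocities": joint speeds; "joint_torque": joint torques, N m; "eef_pos": TCP position; "tcp_rot": TCP orientation; "wrist_force": force on the tool from outside, world axes, zero at the start; "torque": the same for the moment, N m; "opening": finger opening in m; "gripper_force": force on a finger pad.
Only numpy, scipy, OpenCV 4.12 (cv2) and the standard library are available. Lean on these libraries where they do the work, as an engineer would, in place of code of your own. Each camera call takes 0.05 s, during which the arm holds its last target. There are 200 camera calls.

### The job

Set out the shoeshine things: on the cork pad, centred on its three ringed places, stand the large oxblood tin at the end with the brass plate, the black tin at the opposite end, and the nickel coin tin between those two; stand the small oxblood tin centred on top of the large one. Lay the welt brush bristles up, centred and lengthwise, on the dark rubber strip, either way round. Leave the bone shoehorn and the white cream jar where they are.

Things in the scene. Friction and masses are not known exactly. Their poses are not given: they have to be found in the camera images.
- tin_large: Large round oxblood (dark red) polish tin, 60 mm diameter, 26 mm high, upright with a flat lid, loose. Origin: centre of its underside; z up.
- tin_small: Small round oxblood (dark red) polish tin, 44 mm diameter, 20 mm high, upright with a flat lid, loose. Origin: centre of its underside; z up.
- tin_black: Round black polish tin, 60 mm diameter, 26 mm high, upright with a flat lid, loose. Origin: centre of its underside; z up.
- coin_tin: Round nickel-plated (silvery) coin tin, 50 mm diameter, 40 mm high, with a dark coin slot in its flat top, upright, loose. Origin: centre of its underside; z up.
- brush: Narrow welt brush lying on its back, bristles up, loose. The beech handle is a bar 150 long (own x, from -75 to 75), 22 wide (y) and 14 high (z) mm; a dark bristle tuft 16 mm wide stands on it from x = 12 to x = 68 mm, up to 31 or 32 mm above the underside. Origin: centre of the handle's underside; z up.
- pad: Cork pad fixed to the bench, 90 (own x) by 286 (own y, from -143 to 143) by 4 mm thick, with a flush bright brass end plate (90 by 26 mm, 4 mm thick) joined on at its +y end, and with three dark rings of 72 mm outer diameter in a row along its long middle line: at y = +95 (the brass plate's end), 0 and -95 mm. Origin: centre of the cork's underside; z up.
- strip: Dark blue-black rubber strip fixed to the bench, 170 long (own x) by 44 wide (own y) by 4 mm thick, the brush's place; either end of the brush may point either way. Origin: centre of its underside; z up.
- shoehorn: Bone-coloured shoehorn lying flat, 145 long (own y) by 36 wide by 6 mm, loose; not to be moved. Origin: underside, near its middle.
- cream_jar: White shoe-cream jar with a green lid, 45 mm diameter, 48 mm high, upright, loose; not to be moved. Origin: centre of its underside; z up.

How it is judged:
By the outcome, as a careful person would: the job done as asked, in the order asked, and still so for the second after the job is handed in, with the robot touching nothing.
It also fails if it takes over 109 s, if anything falls off the work surface, if the arm or the gripper's body presses on something with over 40 N, if the wrist force passes 120 N, or if a joint passes its speed limit or range.

## Working session

There is one attempt and no reset: what is moved stays moved. The work goes in short steps, Python scripts to look and compute and a shell command to move; the robot and the scene stay as the last step left them, time stands still between calls to the robot, and variables do not carry over. Pictures are saved under pics/ and viewed, at most 14 in all, crops included, and the job is handed in when it is done.

```bash
ls; mkdir -p pics; python3 - <<'E'
from plant import *
import cv2
for n in ["scene","side","wrist"]:
    cv2.imwrite(f"pics/{n}0.png",read_camera(n)[:,:,::-1]); print(n,camera_info(n))
    if n=="wrist": continue
    for q in ["tin_large","tin_small","tin_black","coin_tin","brush","pad","strip","shoehorn","cream_jar"]:
        print(q,[(round(d["p"],2),[round(x) for x in d["box"]]) for d in find_in(n,q)[:2]],[(round(d["p"],2),[round(x,1) for x in d["position"]]) for d in landmark_of(n,q)[:2]])
s=arm.sense();print(s["time_s"],s["eef_pos"],s["tcp_rot"])
E
```

```text
pics
scene {'vfov': 44.711746270890345, 'cx': 253.9671178669845, 'cy': 185.85401324226692, 'rvec': array([ 2.20022553,  1.0524461 , -0.40267916]), 'tvec': array([-0.37626386, -0.29459336,  1.55903282])}
tin_large [(0.96, [100, 199, 23, 24])] [(0.61, [102.5, 202.2])]
tin_small [(0.75, [223, 171, 15, 16])] [(0.57, [222.7, 173.8])]
tin_black [(0.69, [257, 144, 20, 17])] [(0.63, [259.4, 148.4]), (0.3, [273.8, 111.5])]
coin_tin [(0.72, [272, 107, 14, 20]), (0.41, [308, 176, 98, 72])] [(0.63, [276.1, 110.7])]
brush [(0.78, [213, 223, 49, 38])] [(0.77, [210.7, 225.2])]
pad [(0.64, [307, 174, 100, 68])] [(0.68, [303.3, 177.5])]
strip [(0.78, [192, 251, 56, 50])] [(0.66, [191.0, 249.0])]
shoehorn [] [(0.78, [307.4, 240.0])]
cream_jar [(0.71, [170, 188, 21, 27]), (0.69, [100, 197, 29, 25])] [(0.71, [209.6, 224.0]), (0.59, [171.5, 194.0])]
side {'vfov': 56.921254697537805, 'cx': 259.99490942677215, 'cy': 191.0140796397666, 'rvec': array([ 2.30677804, -0.15109579,  0.05311749]), 'tvec': array([-0.54695833,  0.09211556,  0.92115747])}
tin_large [(0.8, [174, 321, 28, 33])] [(0.84, [173.9, 324.9])]
[... 240 characters left out ...]
7, 63, 29])] [(0.94, [280.9, 241.1])]
pad [(0.73, [273, 163, 49, 64])] [(0.92, [272.2, 162.4])]
strip [(0.84, [297, 267, 74, 33])] [(0.88, [295.1, 264.8])]
shoehorn [(0.66, [335, 192, 25, 34])] [(0.59, [339.0, 192.7])]
cream_jar [(0.56, [216, 251, 20, 26])] [(0.97, [216.2, 257.0]), (0.56, [220.7, 205.6])]
wrist {'vfov': 65.70646984690485, 'cx': 259.32566304179863, 'cy': 184.8152027553207, 'rvec': array([-2.26843393,  1.75868805,  0.28895032]), 'tvec': array([-0.6751551 , -0.04069359,  0.38028241])}
1.95 [ 0.16752352 -0.65389557  0.23133003] [[ 9.68714383e-01  2.48178249e-01 -1.36405993e-05]
 [ 2.48178248e-01 -9.68714381e-01 -6.60178937e-05]
 [-2.95980500e-05  6.05671832e-05 -9.99999998e-01]]
```

View pics/scene0.png

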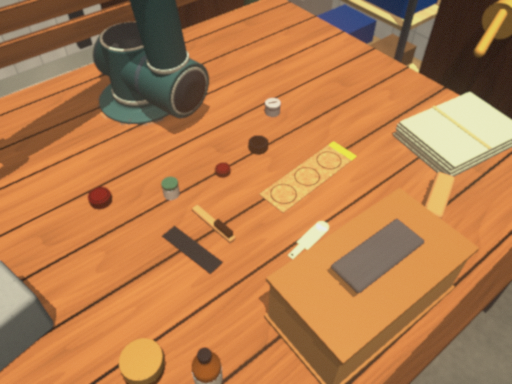

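View pics/side0.png

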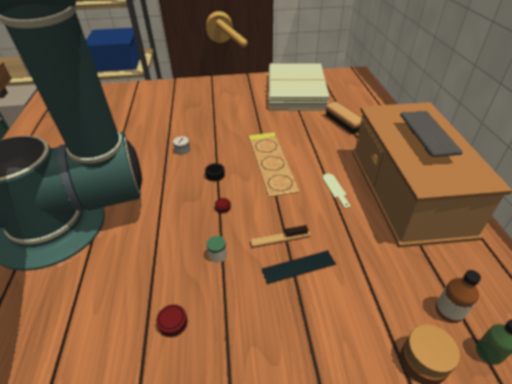

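Both pictures show every item. In the scene picture, the large tin is at (100,198), small (223,170), black (258,145), coin (272,107), brush (213,223), strip (192,250) and the pad's brass end at (342,151). The shoehorn is at (310,240) and the jar at (171,188). Next I compute positions.

```bash
cat > h.py <<'E'
import numpy as np, cv2
from plant import *
from scipy.spatial.transform import Rotation as R
def ray(n,uv,ci=None):
    c=ci or camera_info(n); f=192/np.tan(np.radians(c["vfov"])/2)
    p=(np.atleast_2d(uv)-[c["cx"],c["cy"]])/f
    if n=="wrist":
        r=np.linalg.norm(p,axis=1,keepdims=True)+1e-12
        d=np.hstack([p/r*np.sin(r),np.cos(r)])
    else: d=np.hstack([p,np.ones((len(p),1))])
    M=R.from_rotvec(c["rvec"]).as_matrix()
    return -M.T@c["tvec"], d@M
def plane(n,uv,z,ci=None):
    o,d=ray(n,uv,ci); return o[:2]+d[:,:2]*((z-o[2])/d[:,2:3])
def totool(dx,dy,rot): return np.array(rot).T@np.array([dx,dy,0])
E
python3 - <<'E'
from h import *
L={"tin_large":[(102.5,202.2),(173.9,324.9)],"tin_small":[(222.7,173.8),(221.6,208.5)],"tin_black":[(259.4,148.4),(214.5,176.2)],"coin_tin":[(276.1,110.7),(183.5,152.6)],"brush":[(210.7,225.2),(280.9,241.1)],"pad":[(303.3,177.5),(272.2,162.4)],"strip":[(191,249),(295.1,264.8)],"shoehorn":[(307.4,240),(339,192.7)],"cream_jar":[(171.5,194),(216.2,257)]}
for k,v in L.items(): print(k,plane("scene",v[0],0).round(3),plane("side",v[1],0).round(3))
print("brass",plane("scene",(342,151),.004),plane("side",(262,135),.004))
print("brush ends",plane("scene",[(196,208),(233,239)],.007),plane("side",[(251,242),(309,235)],.007))
print("strip ends",plane("scene",[(171,233),(213,267)],.004).round(3),plane("side",[(264,273),(335,258)],.004).round(3))
c=camera_info("wrist");o,_=ray("wrist",(0,0));print("wristcam at",o,R.from_rotvec(c["rvec"]).as_matrix().round(2))
E
```

```text
tin_large [[ 0.339 -0.311]] [[ 0.335 -0.315]]
tin_small [[0.455 0.002]] [[0.447 0.005]]
tin_black [[0.438 0.15 ]] [[0.432 0.145]]
coin_tin [[0.334 0.307]] [[0.335 0.279]]
brush [[ 0.583 -0.131]] [[ 0.587 -0.129]]
pad [[0.608 0.17 ]] [[0.614 0.187]]
strip [[ 0.613 -0.211]] [[ 0.608 -0.203]]
shoehorn [[0.773 0.031]] [[0.78  0.023]]
cream_jar [[ 0.429 -0.152]] [[ 0.426 -0.156]]
brass [[0.60303339 0.33136053]] [[0.60147737 0.33882987]]
brush ends [[ 0.51713023 -0.13073038]
 [ 0.65776912 -0.11556107]] [[ 0.51303262 -0.12755672]
 [ 0.65861441 -0.12473551]]
strip ends [[ 0.543 -0.225]
 [ 0.691 -0.201]] [[ 0.533 -0.219]
 [ 0.704 -0.2  ]]
wristcam at [ 0.24866447 -0.63321591  0.37324079] [[ 0.25 -0.97 -0.  ]
 [-0.92 -0.24  0.32]
 [-0.31 -0.08 -0.95]]
```

View pics/wrist0.png

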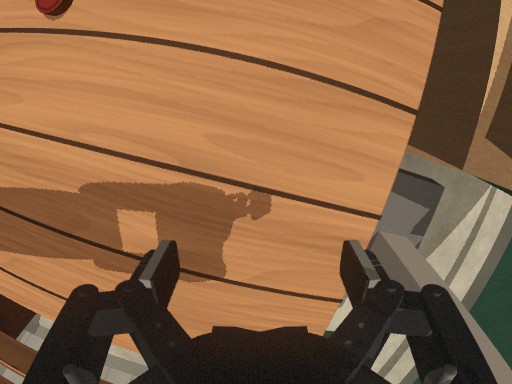

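The wrist view shows the fingertips at rows ~250 and the large tin at the top left (53,5). I'll move above the large tin and look from there.

The manual's scale: turns go in shares of 360 degrees. Converting my numbers, -0.5 rad / 6.2832 = -0.0796.

```bash
echo '{"finger_gap": [0.085, 0.085, 0.085, 0.085, 0.085, 0.085, 0.085, 0.085, 0.085, 0.085, 0.085, 0.085], "sx": [0.249, 0.249, 0.249, 0.249, 0.249, 0.249, 0.249, 0.249, 0.249, 0.249, 0.249, 0.249], "sy": [-0.288, -0.288, -0.288, -0.288, -0.288, -0.288, -0.288, -0.288, -0.288, -0.288, -0.288, -0.288], "sz": [0, 0, 0, 0, 0, 0, 0, 0, 0, 0, 0, 0], "spin": [-0.0796, -0.0796, -0.0796, -0.0796, -0.0796, -0.0796, -0.0796, -0.0796, -0.0796, -0.0796, -0.0796, -0.0796]}' > next.json && python3 -m creep next.json 40
cat > look.py <<'E'
# look.py name query height [minred..]: detect object in wrist view, give tool offset
import sys; from h import *
def tin(q,ht,rad,save=None):
    s=arm.sense(); ci=camera_info("wrist"); im=read_camera("wrist")
    if save: cv2.imwrite(f"pics/{save}.png",im[:,:,::-1])
    F=find_in("wrist",q); L=landmark_of("wrist",q)
    for f in F[:2]: print("box",round(f["p"],2),np.round(f["box"],1),"top-centre xy",plane("wrist",f["box"][:2],ht*.6,ci).round(4))
    for f in L[:2]:
        p=plane("wrist",f["position"],0,ci)[0]; e=s["eef_pos"]
        print("lm",round(f["p"],2),np.round(f["position"],1),p.round(4),"tool shift",totool(*(p-e[:2]),s["tcp_rot"]).round(4))
    print("t",s["time_s"],"eef",np.round(s["eef_pos"],4),"head",round(np.arctan2(s["tcp_rot"][1][0],s["tcp_rot"][0][0]),3))
    return im,ci,s
if __name__=="__main__": tin(sys.argv[1],float(sys.argv[2]),0,sys.argv[3])
E
python3 look.py tin_large .026 w1
```

```text
time_s: 2.95
eef_pos: [0.3373, -0.3133, 0.2315]
tcp_rot: [[0.73, 0.683, 0.0], [0.683, -0.73, -0.001], [-0.0, 0.001, -1.0]]
wrist_force: [-0.3, -0.7, -0.4]
opening: 0.0849
gripper_force: 0.0
box 0.72 [255.1 158.1  50.2  47.2] top-centre xy [[ 0.3326 -0.3118]]
lm 0.86 [252.8 155.6] [ 0.3301 -0.3098] tool shift [-0.0029 -0.0074 -0.    ]
t 2.95 eef [ 0.3373 -0.3133  0.2315] head 0.752
```

View pics/w1.png

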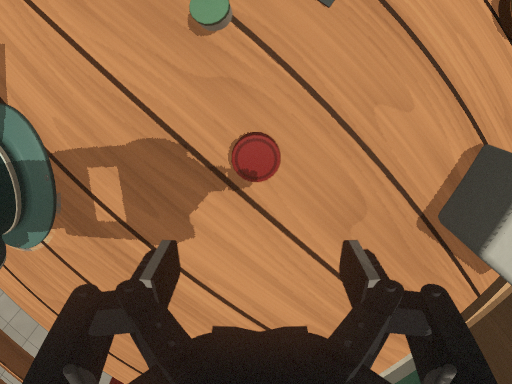

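The tin is under the tool at (255,157). I'll descend, grasp and lift.

```bash
echo '{"finger_gap": [0.085, 0.085, 0.085, 0.085, 0.085, 0.085, 0.085, 0.085, 0.04, 0.04, 0.04, 0.04, 0.04, 0.04, 0.04], "sx": [-0.0025, -0.0025, -0.0025, -0.0025, -0.0025, -0.0025, -0.0025, -0.0025, -0.0025, -0.0025, -0.0025, -0.0025, -0.0025, -0.0025, -0.0025], "sy": [-0.005, -0.005, -0.005, -0.005, -0.005, -0.005, -0.005, -0.005, -0.005, -0.005, -0.005, -0.005, -0.005, -0.005, -0.005], "sz": [0.1, 0.2, 0.2, 0.2, 0.226, 0.226, 0.226, 0.226, 0.226, 0.226, 0.226, 0.226, 0.226, 0.226, 0.226], "spin": [0, 0, 0, 0, 0, 0, 0, 0, 0, 0, 0, 0, 0, 0, 0]}' > next.json && python3 -m creep next.json 40
```

```text
time_s: 4.35
eef_pos: [0.3327, -0.3123, 0.0076]
tcp_rot: [[0.731, 0.682, 0.002], [0.682, -0.731, -0.003], [-0.0, 0.003, -1.0]]
wrist_force: [-4.8, -0.2, 8.7]
opening: 0.0585
gripper_force: 41.3
```

Gripped at 58.5 mm. Now I'll lift and carry it to a viewing point over the pad.

To row units: -0.82 rad / 6.2832 = -0.1305.

```bash
echo '{"finger_gap": [0.04, 0.04, 0.04, 0.04, 0.04, 0.04, 0.04, 0.04, 0.04, 0.04, 0.04, 0.04, 0.04, 0.04, 0.04, 0.04, 0.04, 0.04], "sx": [0, 0, 0, 0.518, 0.518, 0.518, 0.518, 0.518, 0.518, 0.518, 0.518, 0.518, 0.518, 0.518, 0.518, 0.518, 0.518, 0.518], "sy": [0, 0, 0, -0.149, -0.149, -0.149, -0.149, -0.149, -0.149, -0.149, -0.149, -0.149, -0.149, -0.149, -0.149, -0.149, -0.149, -0.149], "sz": [-0.12, -0.12, -0.12, -0.28, -0.28, -0.28, -0.28, -0.28, -0.28, -0.28, -0.28, -0.28, -0.28, -0.28, -0.28, -0.28, -0.28, -0.28], "spin": [0, 0, 0, -0.1305, -0.1305, -0.1305, -0.1305, -0.1305, -0.1305, -0.1305, -0.1305, -0.1305, -0.1305, -0.1305, -0.1305, -0.1305, -0.1305, -0.1305]}' > next.json && python3 -m creep next.json 40
python3 look.py pad .004 w2
```

```text
time_s: 5.85
eef_pos: [0.6105, 0.1546, 0.2874]
tcp_rot: [[-0.003, 1.0, 0.002], [1.0, 0.003, 0.001], [0.001, 0.002, -1.0]]
wrist_force: [0.0, -0.6, -1.2]
opening: 0.0585
gripper_force: 44.8
lm 0.76 [256.8 129.5] [0.609  0.1772] tool shift [ 0.0226 -0.0014  0.    ]
t 5.85 eef [0.6105 0.1546 0.2874] head 1.574
```

View pics/w2.png

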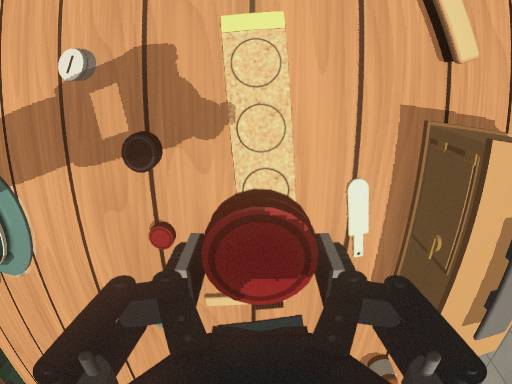

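The pad shows rings at (256,62), (261,129) and (265,~195). The coin tin is at (76,65), black at (142,152) and small at (162,235). I'll rectify to the plane and fit the rings exactly.

```bash
cat > rect.py <<'E'
from h import *
def rectify(im,ci,z,x0,x1,y0,y1,mm=0.5):
    f=192/np.tan(np.radians(ci["vfov"])/2)
    xs=np.arange(x0,x1,mm/1e3); ys=np.arange(y1,y0,-mm/1e3)
    X,Y=np.meshgrid(xs,ys); P=np.stack([X,Y,np.full_like(X,z)],-1)
    C=P@R.from_rotvec(ci["rvec"]).as_matrix().T+ci["tvec"]
    rho=np.hypot(C[...,0],C[...,1]); th=np.arctan2(rho,C[...,2])
    m=(C[...,:2]/rho[...,None]*(th*f)[...,None]+[ci["cx"],ci["cy"]]).astype(np.float32)
    return cv2.remap(im,m,None,cv2.INTER_LINEAR)
def circles(im,ci,z,box,r,n=3,p2=18,mm=0.5):
    g=cv2.cvtColor(rectify(im,ci,z,*box,mm),cv2.COLOR_RGB2GRAY)
    g=cv2.GaussianBlur(g,(5,5),0)
    c=cv2.HoughCircles(g,cv2.HOUGH_GRADIENT,1,30/mm,param1=80,param2=p2,minRadius=int((r*1e3-3)/mm),maxRadius=int((r*1e3+3)/mm))
    if c is None: return []
    return [(round(box[0]+a*mm/1e3,4),round(box[3]-b*mm/1e3,4),round(q*mm,1)) for a,b,q in c[0][:n]]
E
cat > pad.py <<'E'
from rect import *; import sys
ci=camera_info("wrist"); im=read_camera("wrist")
box=(.54,.69,.05,.38)
print("rings",circles(im,ci,.004,box,.035))
r=rectify(im,ci,.004,*box); hsv=cv2.cvtColor(r,cv2.COLOR_RGB2HSV)
cv2.imwrite("pics/rect.png",r[:,:,::-1])
# brass: yellow-green & bright
m=cv2.inRange(hsv,(26,120,150),(40,255,255)); q=cv2.minAreaRect(cv2.findNonZero(cv2.morphologyEx(m,cv2.MORPH_OPEN,np.ones((9,9)))))
print("brass",box[0]+q[0][0]*5e-4,box[3]-q[0][1]*5e-4,np.array(q[1])*.5,q[2])
print("coin",circles(im,ci,.040,(.28,.42,.2,.36),.025,2)); print("black",circles(im,ci,.026,(.36,.5,.08,.22),.03,2)); print("small",circles(im,ci,.020,(.4,.52,-.05,.07),.022,2))
# held tin centre relative to tool
E
python3 pad.py
```

```text
rings [(np.float32(0.6148), np.float32(0.1798), np.float32(36.0)), (np.float32(0.6073), np.float32(0.2742), np.float32(35.6)), (np.float32(0.6222), np.float32(0.0868), np.float32(34.9))]Traceback (most recent call last):
  File "pad.py", line 8, in <module>
    m=cv2.inRange(hsv,(26,120,150),(40,255,255)); q=cv2.minAreaRect(cv2.findNonZero(cv2.morphologyEx(m,cv2.MORPH_OPEN,np.ones((9,9)))))
                                                    ~~~~~~~~~~~~~~~^^^^^^^^^^^^^^^^^^^^^^^^^^^^^^^^^^^^^^^^^^^^^^^^^^^^^^^^^^^^^^^^^^^^
cv2.error: OpenCV(4.12.0) /io/opencv/modules/imgproc/src/convhull.cpp:143: error: (-215:Assertion failed) total >= 0 && (depth == CV_32F || depth == CV_32S) in function 'convexHull'
```

View pics/rect.png

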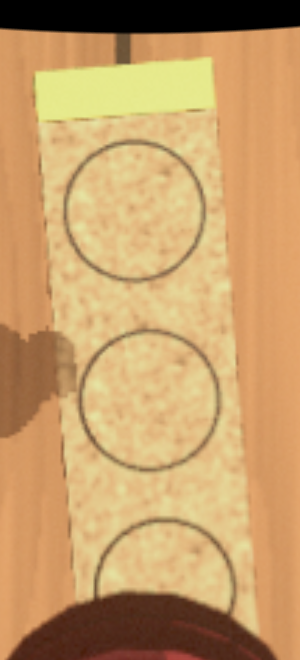

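The rectified pad gives clean rings: the brass-end ring at (134,210) and the middle at (149,399). The pad is turned about 4.5°. Now the tin's offset in the hand and the other tins.

```bash
cat > held.py <<'E'
from rect import *; import sys
# held.py: offset of a held tin's centre from the tool axis; args: radius, top height over TCP
r=float(sys.argv[1]); dz=float(sys.argv[2]); s=arm.sense(); ci=camera_info("wrist"); im=read_camera("wrist"); e=s["eef_pos"]
b=(e[0]-.05,e[0]+.05,e[1]-.05,e[1]+.05)
for c in circles(im,ci,e[2]+dz,b,r,3,12): print("held",c,"tool offset",totool(c[0]-e[0],c[1]-e[1],s["tcp_rot"]).round(4))
print("eef",np.round(e,4),s["time_s"])
E
python3 held.py .03 .0184
python3 - <<'E'
from rect import *
ci=camera_info("wrist"); im=read_camera("wrist")
print("coin",circles(im,ci,.040,(.28,.42,.2,.36),.025,2)); print("black",circles(im,ci,.026,(.36,.5,.08,.22),.03,2)); print("small",circles(im,ci,.020,(.4,.52,-.05,.07),.022,2))
E
```

```text
held (np.float64(0.61), np.float64(0.1537), np.float32(27.6)) tool offset [0.0032 0.0013 0.    ]
eef [0.6087 0.1505 0.2857] 6.05
coin [(np.float32(0.3332), np.float32(0.2928), np.float32(24.3))]
black [(np.float32(0.4363), np.float32(0.1508), np.float32(29.8))]
small [(np.float32(0.4558), np.float32(0.0162), np.float32(23.6))]
```

To row units: -0.08 rad / 6.2832 = -0.0127.

```bash
echo '{"finger_gap": [0.04, 0.04, 0.04, 0.04, 0.04, 0.04, 0.04, 0.04, 0.04, 0.04, 0.04, 0.04, 0.04], "sx": [0.122, 0.122, 0.122, 0.122, 0.122, 0.122, 0.122, 0.122, 0.122, 0.122, 0.122, 0.122, 0.122], "sy": [-0.0013, -0.0013, -0.0013, -0.0013, -0.0013, -0.0013, -0.0013, -0.0013, -0.0013, -0.0013, -0.0013, -0.0013, -0.0013], "sz": [0.12, 0.12, 0.12, 0.12, 0.24, 0.24, 0.24, 0.255, 0.265, 0.272, 0.272, 0.272, 0.273], "spin": [-0.0127, -0.0127, -0.0127, -0.0127, -0.0127, -0.0127, -0.0127, -0.0127, -0.0127, -0.0127, -0.0127, -0.0127, -0.0127]}' > next.json && python3 -m creep next.json 40
python3 held.py .03 .0184
```

```text
time_s: 7.23
eef_pos: [0.6089, 0.2734, 0.0148]
tcp_rot: [[-0.08, 0.997, 0.003], [0.997, 0.08, 0.001], [0.001, 0.003, -1.0]]
wrist_force: [-0.4, -0.8, -0.9]
opening: 0.0583
gripper_force: 44.7
held (np.float64(0.6062), np.float64(0.2902), np.float32(29.2)) tool offset [ 0.0169 -0.0014  0.    ]
eef [0.6089 0.2734 0.0148] 7.2333
```

```bash
echo '{"finger_gap": [0.04, 0.04, 0.04], "sx": [0, 0, 0], "sy": [-0.0015, -0.0015, -0.0015], "sz": [0.001, 0.002, 0.002], "spin": [0, 0, 0]}' > next.json && python3 -m creep next.json 40;python3 held.py .028 .0184
```

```text
time_s: 7.53
eef_pos: [0.6065, 0.2732, 0.0117]
tcp_rot: [[-0.08, 0.997, 0.001], [0.997, 0.08, 0.0], [0.0, 0.001, -1.0]]
wrist_force: [-4.0, -1.5, 8.5]
opening: 0.0579
gripper_force: 45.7
held (np.float64(0.6083), np.float64(0.275), np.float32(29.0)) tool offset [0.0016 0.0019 0.    ]
eef [0.6065 0.2732 0.0117] 7.5333
```

```bash
echo '{"finger_gap": [0.076, 0.076, 0.076, 0.076, 0.08, 0.08, 0.08, 0.08, 0.08, 0.08, 0.08], "sx": [0, 0, 0, 0, 0, -0.02, -0.02, -0.02, -0.02, -0.02, -0.02], "sy": [0, 0, 0, 0, 0, 0, 0, 0, 0, 0, 0], "sz": [0, 0, 0, -0.002, -0.04, -0.2, -0.2, -0.2, -0.2, -0.2, -0.2], "spin": [0, 0, 0, 0, 0, 0, 0, 0, 0, 0, 0]}' > next.json && python3 -m creep next.json 40
cat > chk.py <<'E'
from rect import *; import sys
ci=camera_info("wrist"); im=read_camera("wrist"); cv2.imwrite(f"pics/{sys.argv[1]}.png",im[:,:,::-1])
b=(.54,.69,.03,.38)
print("rings",[tuple(map(float,c)) for c in circles(im,ci,.004,b,.035)])
print("tops60",[tuple(map(float,c)) for c in circles(im,ci,.030,b,.0285)])
print("tops50",[tuple(map(float,c)) for c in circles(im,ci,.044,b,.025)])
r=rectify(im,ci,.03,*b); h=cv2.cvtColor(r,cv2.COLOR_RGB2HSV)
m=cv2.inRange(h,(0,120,20),(6,255,200))|cv2.inRange(h,(172,120,20),(180,255,200)); 
M=cv2.moments(m,True); print("red centroid",b[0]+M["m10"]/M["m00"]*5e-4,b[3]-M["m01"]/M["m00"]*5e-4,"eqr",(M["m00"]/np.pi)**.5*.5)
cv2.imwrite("pics/r_"+sys.argv[1]+".png",r[:,:,::-1])
E
python3 chk.py w3
```

```text
time_s: 8.5
eef_pos: [0.6086, 0.2532, 0.2131]
tcp_rot: [[-0.08, 0.997, 0.004], [0.997, 0.08, 0.002], [0.001, 0.004, -1.0]]
wrist_force: [0.8, 0.8, 0.2]
opening: 0.0803
gripper_force: 0.0
rings [(0.6227999925613403, 0.08569999784231186, 36.20000076293945), (0.6068000197410583, 0.27480000257492065, 36.0), (0.6141999959945679, 0.18080000579357147, 35.599998474121094)]
tops60 [(0.6137999892234802, 0.19169999659061432, 30.600000381469727), (0.6082000136375427, 0.27570000290870667, 30.100000381469727), (0.6202999949455261, 0.10419999808073044, 31.200000762939453)]
tops50 [(0.6062999963760376, 0.28380000591278076, 27.700000762939453), (0.6128000020980835, 0.2021999955177307, 27.700000762939453), (0.6218000054359436, 0.11819999665021896, 27.700000762939453)]
red centroid 0.6093213460903992 0.2721108545034642 eqr 26.89977599845958
```

View pics/w3.png

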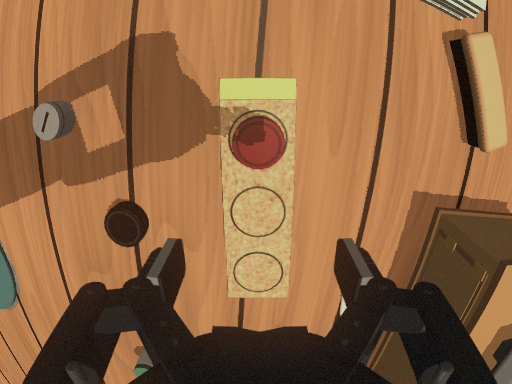

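The large tin's top is at (0.608,0.276) against its ring at (0.607,0.275), so it is centred. Next is the black tin.

```bash
echo '{"finger_gap": [0.085, 0.085, 0.085, 0.085, 0.085, 0.085, 0.085, 0.085], "sx": [-0.088, -0.088, -0.088, -0.088, -0.088, -0.088, -0.088, -0.088], "sy": [-0.18, -0.18, -0.18, -0.18, -0.18, -0.18, -0.18, -0.18], "sz": [0.04, 0.04, 0.04, 0.04, 0.04, 0.04, 0.04, 0.04], "spin": [0, 0, 0, 0, 0, 0, 0, 0]}' > next.json && python3 -m creep next.json 40
cat > near.py <<'E'
from rect import *; import sys
# near.py radius top_z : circle tops close to the tool axis, shift in tool axes
r=float(sys.argv[1]); z=float(sys.argv[2]); s=arm.sense(); ci=camera_info("wrist"); im=read_camera("wrist"); e=s["eef_pos"]
b=(e[0]-.08,e[0]+.08,e[1]-.06,e[1]+.06)
for c in circles(im,ci,z,b,r,2,14): print(np.round(c,4),"shift",totool(c[0]-e[0],c[1]-e[1],s["tcp_rot"]).round(4))
print("eef",np.round(e,4),s["time_s"])
for q in sys.argv[3:]:
    for l in landmark_of("wrist",q)[:2]: p=plane("wrist",l["position"],0,ci)[0]; print(q,round(l["p"],2),p.round(4))
E
python3 near.py .03 .026 tin_black; python3 near.py .03 .026
```

```text
time_s: 9.22
eef_pos: [0.4356, 0.1512, 0.1698]
tcp_rot: [[-0.08, 0.997, -0.0], [0.997, 0.08, -0.0], [-0.0, -0.0, -1.0]]
wrist_force: [0.3, -0.2, 0.6]
opening: 0.0848
gripper_force: 0.0
[ 0.4349  0.1514 29.8   ] shift [ 0.0003 -0.0007  0.    ]
eef [0.4356 0.1512 0.1698] 9.2167
tin_black 0.83 [0.4366 0.1453]
[ 0.4384  0.1517 32.7   ] shift [ 0.0001  0.0022 -0.    ]
eef [0.4362 0.1514 0.17  ] 9.3167
```

```bash
echo '{"finger_gap": [0.085, 0.085, 0.085, 0.085, 0.085, 0.085, 0.085, 0.04, 0.04, 0.04, 0.04, 0.04, 0.04, 0.04], "sx": [0, 0, 0, 0, 0, 0, 0, 0, 0, 0, 0, 0, 0, 0], "sy": [0, 0, 0, 0, 0, 0, 0, 0, 0, 0, 0, 0, 0, 0], "sz": [0.15, 0.15, 0.15, 0.15, 0.162, 0.162, 0.162, 0.162, 0.162, 0.162, 0.162, 0.162, 0.162, 0.162], "spin": [0, 0, 0, 0, 0, 0, 0, 0, 0, 0, 0, 0, 0, 0]}' > next.json && python3 -m creep next.json 40
python3 held.py .03 .018
```

```text
time_s: 10.53
eef_pos: [0.4366, 0.1514, 0.0105]
tcp_rot: [[-0.08, 0.997, 0.003], [0.997, 0.08, 0.001], [0.001, 0.003, -1.0]]
wrist_force: [-2.1, 0.6, 9.1]
opening: 0.0582
gripper_force: 40.9
held (np.float64(0.4379), np.float64(0.1531), np.float32(28.8)) tool offset [0.0016 0.0014 0.    ]
eef [0.4366 0.1514 0.0105] 10.5333
```

```bash
echo '{"finger_gap": [0.04, 0.04, 0.04, 0.04, 0.04, 0.04, 0.04, 0.04, 0.04, 0.04, 0.04, 0.04, 0.04, 0.04, 0.04, 0.04], "sx": [0, 0, 0, -0.0815, -0.0815, -0.0815, -0.0815, -0.0815, -0.0815, -0.0815, -0.0815, -0.0815, -0.0815, -0.0815, -0.0815, -0.0815], "sy": [0, 0, 0, 0.1804, 0.1804, 0.1804, 0.1804, 0.1804, 0.1804, 0.1804, 0.1804, 0.1804, 0.1804, 0.1804, 0.1804, 0.1804], "sz": [-0.1, -0.1, -0.1, -0.1, -0.1, -0.1, -0.1, -0.1, -0.06, -0.03, -0.015, -0.01, -0.007, -0.005, -0.005, -0.005], "spin": [0, 0, 0, 0, 0, 0, 0, 0, 0, 0, 0, 0, 0, 0, 0, 0]}' > next.json && python3 -m creep next.json 40
python3 held.py .03 .018
```

```text
time_s: 11.92
eef_pos: [0.6225, 0.0844, 0.015]
tcp_rot: [[-0.08, 0.997, 0.002], [0.997, 0.08, 0.0], [0.0, 0.002, -1.0]]
wrist_force: [-0.2, -0.2, -1.0]
opening: 0.0579
gripper_force: 44.4
held (np.float64(0.6208), np.float64(0.1002), np.float32(29.6)) tool offset [ 0.0159 -0.0005 -0.    ]
eef [0.6225 0.0844 0.015 ] 11.9167
```

```bash
echo '{"finger_gap": [0.04, 0.04, 0.04], "sx": [0, 0, 0], "sy": [0.0002, 0.0002, 0.0002], "sz": [0.001, 0.0015, 0.0015], "spin": [0, 0, 0]}' > next.json && python3 -m creep next.json 40; echo '{"finger_gap": [0.076, 0.076, 0.076, 0.076, 0.08, 0.08, 0.08, 0.08, 0.08, 0.08, 0.08], "sx": [0, 0, 0, 0, 0, 0, 0, 0, 0, 0, 0], "sy": [0, 0, 0, 0, 0, 0, 0, 0, 0, 0, 0], "sz": [0, 0, 0, -0.002, -0.04, -0.2, -0.2, -0.2, -0.2, -0.2, -0.2], "spin": [0, 0, 0, 0, 0, 0, 0, 0, 0, 0, 0]}' > next.json && python3 -m creep next.json 40
python3 chk.py w4
```

```text
time_s: 12.22
eef_pos: [0.6226, 0.0843, 0.0145]
tcp_rot: [[-0.08, 0.997, 0.002], [0.997, 0.08, 0.0], [0.0, 0.002, -1.0]]
wrist_force: [-13.0, -0.3, 20.3]
opening: 0.0581
gripper_force: 46.5
time_s: 13.13
eef_pos: [0.6228, 0.0843, 0.2144]
tcp_rot: [[-0.08, 0.997, 0.004], [0.997, 0.08, 0.0], [0.0, 0.004, -1.0]]
wrist_force: [0.7, 0.6, -1.1]
opening: 0.0798
gripper_force: 0.0
rings [(0.6132000088691711, 0.17919999361038208, 34.400001525878906), (0.6248000264167786, 0.07779999822378159, 32.20000076293945), (0.6072999835014343, 0.2741999924182892, 33.0)]
tops60 [(0.6141999959945679, 0.17919999361038208, 31.200000762939453), (0.6218000054359436, 0.0917000025510788, 30.600000381469727), (0.6092000007629395, 0.2648000121116638, 31.200000762939453)]
tops50 [(0.6118000149726868, 0.26080000400543213, 27.700000762939453), (0.6237999796867371, 0.08630000054836273, 27.200000762939453), (0.6187999844551086, 0.18019999563694, 27.700000762939453)]
red centroid 0.6092555133079848 0.25738111533586816 eqr 17.718158065915418
```

View pics/r_w4.png

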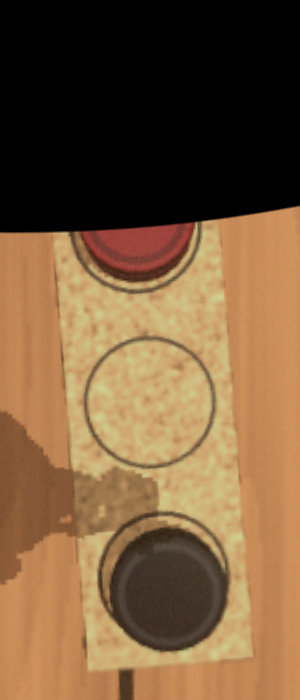

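Black sits within its ring (top at rectified (168,590), i.e. about (0.624,0.085) against (0.623,0.086)). Next is the coin tin.

```bash
echo '{"finger_gap": [0.085, 0.085, 0.085, 0.085, 0.085, 0.085, 0.085, 0.085, 0.085, 0.085, 0.085, 0.085], "sx": [0.231, 0.231, 0.231, 0.231, 0.231, 0.231, 0.231, 0.231, 0.231, 0.231, 0.231, 0.231], "sy": [-0.272, -0.272, -0.272, -0.272, -0.272, -0.272, -0.272, -0.272, -0.272, -0.272, -0.272, -0.272], "sz": [0.03, 0.03, 0.03, 0.03, 0.03, 0.03, 0.03, 0.03, 0.03, 0.03, 0.03, 0.03], "spin": [0, 0, 0, 0, 0, 0, 0, 0, 0, 0, 0, 0]}' > next.json && python3 -m creep next.json 40
python3 near.py .025 .04 coin_tin; python3 near.py .025 .04
```

```text
time_s: 14.18
eef_pos: [0.3325, 0.2924, 0.1809]
tcp_rot: [[-0.08, 0.997, -0.001], [0.997, 0.08, -0.001], [-0.001, -0.001, -1.0]]
wrist_force: [0.9, 0.3, -0.4]
opening: 0.085
gripper_force: 0.0
[ 0.3328  0.2931 24.2   ] shift [ 0.0007  0.0003 -0.    ]
eef [0.3325 0.2924 0.1809] 14.1833
coin_tin 0.65 [0.3325 0.2956]
[ 0.3329  0.2939 24.2   ] shift [ 0.0018 -0.0001 -0.    ]
eef [0.3331 0.2921 0.1812] 14.2833
```

```bash
echo '{"finger_gap": [0.085, 0.085, 0.085, 0.085, 0.085, 0.085, 0.085, 0.03, 0.03, 0.03, 0.03, 0.03, 0.03, 0.03], "sx": [0.001, 0.001, 0.001, 0.001, 0.001, 0.001, 0.001, 0.001, 0.001, 0.001, 0.001, 0.001, 0.001, 0.001], "sy": [0, 0, 0, 0, 0, 0, 0, 0, 0, 0, 0, 0, 0, 0], "sz": [0.15, 0.15, 0.15, 0.15, 0.169, 0.169, 0.169, 0.169, 0.169, 0.169, 0.169, 0.169, 0.169, 0.169], "spin": [0, 0, 0, 0, 0, 0, 0, 0, 0, 0, 0, 0, 0, 0]}' > next.json && python3 -m creep next.json 40
python3 held.py .025 .027
```

```text
time_s: 15.5
eef_pos: [0.3331, 0.2942, 0.0145]
tcp_rot: [[-0.08, 0.997, 0.002], [0.997, 0.08, 0.001], [0.001, 0.002, -1.0]]
wrist_force: [-2.5, -2.4, 9.4]
opening: 0.0486
gripper_force: 40.5
held (np.float64(0.3328), np.float64(0.2969), np.float32(26.0)) tool offset [ 0.0027 -0.0001  0.    ]
eef [0.3331 0.2942 0.0145] 15.5
```

```bash
echo '{"finger_gap": [0.03, 0.03, 0.03, 0.03, 0.03, 0.03, 0.03, 0.03, 0.03, 0.03, 0.03, 0.03, 0.03, 0.03, 0.03, 0.03, 0.03, 0.03, 0.03, 0.03], "sx": [0, 0, 0, -0.137, -0.137, -0.137, -0.137, -0.137, -0.137, -0.137, -0.137, -0.137, -0.137, -0.137, -0.137, -0.137, -0.137, -0.137, -0.137, -0.137], "sy": [0, 0, 0, 0.2714, 0.2714, 0.2714, 0.2714, 0.2714, 0.2714, 0.2714, 0.2714, 0.2714, 0.2714, 0.2714, 0.2714, 0.2714, 0.2714, 0.2714, 0.2714, 0.2714], "sz": [-0.1, -0.1, -0.1, -0.1, -0.1, -0.1, -0.1, -0.1, -0.1, -0.1, -0.1, -0.1, -0.06, -0.03, -0.015, -0.01, -0.007, -0.005, -0.004, -0.004], "spin": [0, 0, 0, 0, 0, 0, 0, 0, 0, 0, 0, 0, 0, 0, 0, 0, 0, 0, 0, 0]}' > next.json && python3 -m creep next.json 40
```

```text
time_s: 17.22
eef_pos: [0.6146, 0.1792, 0.0186]
tcp_rot: [[-0.08, 0.997, 0.002], [0.997, 0.08, 0.001], [0.0, 0.002, -1.0]]
wrist_force: [-0.4, 1.4, 4.1]
opening: 0.0491
gripper_force: 42.7
```

```bash
echo '{"finger_gap": [0.065, 0.065, 0.065, 0.065, 0.07, 0.08, 0.08, 0.08, 0.08, 0.08, 0.08, 0.08, 0.08], "sx": [0.0005, 0.0005, 0.0005, 0, 0, -0.03, -0.03, -0.03, -0.03, -0.03, -0.03, -0.03, -0.03], "sy": [0, 0, 0, 0, 0, 0, 0, 0, 0, 0, 0, 0, 0], "sz": [0, 0, 0, -0.002, -0.04, -0.25, -0.25, -0.25, -0.25, -0.25, -0.25, -0.25, -0.25], "spin": [0, 0, 0, 0, 0, 0, 0, 0, 0, 0, 0, 0, 0]}' > next.json && python3 -m creep next.json 40
python3 chk.py w5
python3 - <<'E'
from rect import *
ci=camera_info("wrist"); im=read_camera("wrist")
b=(.54,.69,.03,.38); r=[rectify(im,ci,z,*b) for z in (.004,.03,.044)]
cv2.imwrite("pics/r3.png",np.hstack([cv2.resize(x,None,fx=.8,fy=.8) for x in r])[:,:,::-1])
print("small",circles(im,ci,.020,(.4,.52,-.05,.07),.022,2))
E
```

```text
time_s: 18.3
eef_pos: [0.6162, 0.1488, 0.2667]
tcp_rot: [[-0.08, 0.997, 0.0], [0.997, 0.08, 0.0], [0.0, 0.0, -1.0]]
wrist_force: [0.3, 0.1, -0.5]
opening: 0.08
gripper_force: 0.0
rings [(0.614799976348877, 0.17980000376701355, 33.400001525878906), (0.6057999730110168, 0.27570000290870667, 35.0), (0.6237999796867371, 0.0851999968290329, 34.400001525878906)]
tops60 [(0.6141999959945679, 0.18320000171661377, 31.200000762939453), (0.6072999835014343, 0.27219998836517334, 31.200000762939453), (0.6218000054359436, 0.094200000166893, 31.200000762939453)]
tops50 [(0.614799976348877, 0.17720000445842743, 25.5), (0.6037999987602234, 0.2671999931335449, 27.700000762939453), (0.6191999912261963, 0.10419999808073044, 27.700000762939453)]
red centroid 0.6079115035889687 0.27377568945976577 eqr 29.026992071664846
small []
```

View pics/r3.png

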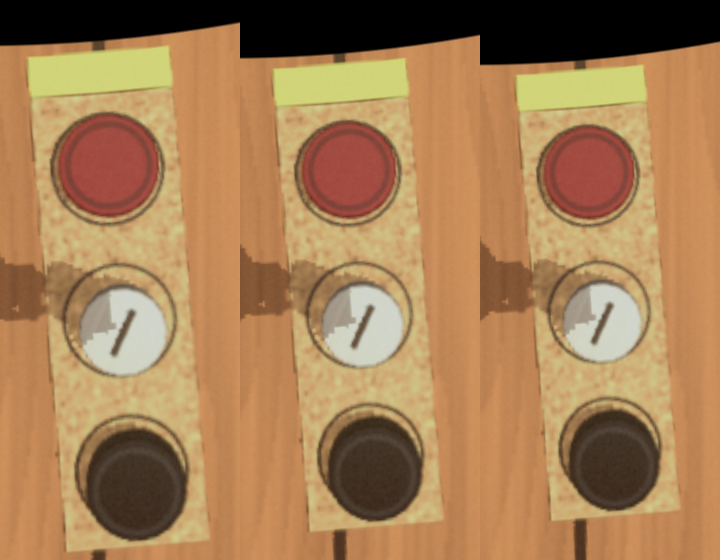

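In the rectified panels all three tins are inside their rings, within about 2 mm. Next is the small tin.

```bash
echo '{"finger_gap": [0.085, 0.085, 0.085, 0.085, 0.085, 0.085, 0.085, 0.085, 0.085], "sx": [-0.128, -0.128, -0.128, -0.128, -0.128, -0.128, -0.128, -0.128, -0.128], "sy": [-0.174, -0.174, -0.174, -0.174, -0.174, -0.174, -0.174, -0.174, -0.174], "sz": [0.09, 0.09, 0.09, 0.09, 0.09, 0.09, 0.09, 0.09, 0.09], "spin": [0, 0, 0, 0, 0, 0, 0, 0, 0]}' > next.json && python3 -m creep next.json 40
python3 near.py .022 .02 tin_small; python3 near.py .022 .02; python3 - <<'E'
from h import *
im=read_camera("wrist"); cv2.imwrite("pics/w6.png",im[:,:,::-1]); ci=camera_info("wrist")
for q in ("brush","strip"):
  for f in landmark_of("wrist",q)[:1]: print(q,f,plane("wrist",f["position"],0,ci))
E
```

```text
time_s: 19.15
eef_pos: [0.4532, 0.0077, 0.1765]
tcp_rot: [[-0.08, 0.997, -0.0], [0.997, 0.08, 0.0], [0.0, -0.0, -1.0]]
wrist_force: [-0.2, 0.3, -0.5]
opening: 0.0848
gripper_force: 0.0
[4.51e-01 7.40e-03 2.14e+01] shift [-0.0001 -0.0022  0.    ]
eef [0.4532 0.0077 0.1765] 19.15
tin_small 0.77 [0.4523 0.0115]
[4.513e-01 8.200e-03 2.190e+01] shift [ 0.0004 -0.0022  0.    ]
eef [0.4536 0.008  0.1768] 19.25
brush {'position': [352.6, 269.2], 'p': 0.55} [[ 0.59147334 -0.12576467]]
strip {'position': [351.9, 314.7], 'p': 0.63} [[ 0.61219993 -0.21048256]]
```

View pics/w6.png

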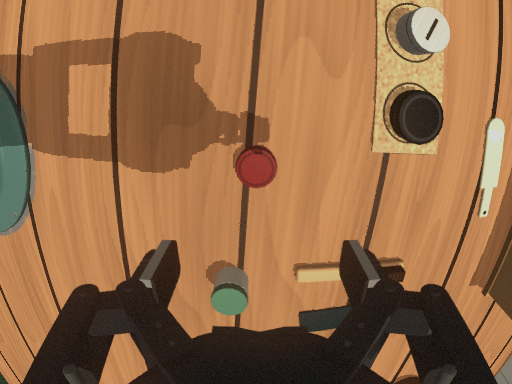

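The small tin is at (256,166), nearly centred under the tool. I'll grasp it.

```bash
echo '{"finger_gap": [0.085, 0.085, 0.085, 0.085, 0.085, 0.085, 0.085, 0.025, 0.025, 0.025, 0.025, 0.025, 0.025, 0.025, 0.025], "sx": [0, 0, 0, 0, 0, 0, 0, 0, 0, 0, 0, 0, 0, 0, 0], "sy": [-0.0022, -0.0022, -0.0022, -0.0022, -0.0022, -0.0022, -0.0022, -0.0022, -0.0022, -0.0022, -0.0022, -0.0022, -0.0022, -0.0022, -0.0022], "sz": [0.15, 0.15, 0.15, 0.15, 0.17, 0.17, 0.17, 0.17, 0.17, 0.17, 0.17, 0.17, 0.17, 0.17, 0.17], "spin": [0, 0, 0, 0, 0, 0, 0, 0, 0, 0, 0, 0, 0, 0, 0]}' > next.json && python3 -m creep next.json 30
python3 held.py .022 .012
```

```text
time_s: 20.7
eef_pos: [0.4516, 0.0073, 0.0083]
tcp_rot: [[-0.08, 0.997, 0.002], [0.997, 0.08, -0.0], [-0.0, 0.002, -1.0]]
wrist_force: [-3.0, 0.7, 9.2]
opening: 0.0427
gripper_force: 29.2
held (np.float64(0.4528), np.float64(0.0085), np.float32(20.8)) tool offset [0.0011 0.0013 0.    ]
eef [0.4516 0.0073 0.0083] 20.7
```

```bash
echo '{"finger_gap": [0.025, 0.025, 0.025, 0.025, 0.025, 0.025, 0.025, 0.025, 0.025, 0.025, 0.025, 0.025, 0.025], "sx": [0, 0, 0.254, 0.254, 0.254, 0.254, 0.254, 0.254, 0.254, 0.254, 0.254, 0.254, 0.254], "sy": [0, 0, 0.177, 0.177, 0.177, 0.177, 0.177, 0.177, 0.177, 0.177, 0.177, 0.177, 0.177], "sz": [-0.08, -0.08, -0.14, -0.14, -0.14, -0.14, -0.14, -0.14, -0.14, -0.14, -0.14, -0.14, -0.14], "spin": [0, 0, 0, 0, 0, 0, 0, 0, 0, 0, 0, 0, 0]}' > next.json && python3 -m creep next.json 30
python3 held.py .022 .012; python3 - <<'E'
from h import *
cv2.imwrite("pics/w7.png",read_camera("wrist")[:,:,::-1])
E
```

```text
time_s: 21.83
eef_pos: [0.6067, 0.2743, 0.1467]
tcp_rot: [[-0.08, 0.997, -0.0], [0.997, 0.08, -0.0], [-0.0, -0.0, -1.0]]
wrist_force: [-0.6, 1.2, -1.4]
opening: 0.0424
gripper_force: 31.2
held (np.float64(0.6069), np.float64(0.279), np.float32(24.7)) tool offset [ 0.0047  0.0006 -0.    ]
held (np.float64(0.6179), np.float64(0.2325), np.float32(21.9)) tool offset [-0.0425  0.0078  0.    ]
held (np.float64(0.6084), np.float64(0.3205), np.float32(20.7)) tool offset [ 0.0459  0.0054 -0.    ]
eef [0.6067 0.2743 0.1467] 21.8333
```

View pics/w7.png

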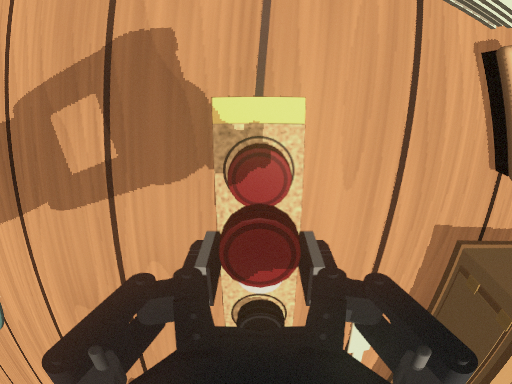

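The small tin is lined up above the large one (large at (259,172), held tin at (260,245)). I'll lower it now.

```bash
echo '{"finger_gap": [0.025, 0.025, 0.025, 0.025, 0.025, 0.025, 0.025, 0.025, 0.025, 0.025], "sx": [0, 0, 0, 0, 0, 0, 0, 0, 0, 0], "sy": [0.0005, 0.0005, 0.0005, 0.0005, 0.0005, 0.0005, 0.0005, 0.0005, 0.0005, 0.0005], "sz": [0.04, 0.08, 0.095, 0.102, 0.106, 0.108, 0.109, 0.11, 0.11, 0.11], "spin": [0, 0, 0, 0, 0, 0, 0, 0, 0, 0]}' > next.json && python3 -m creep next.json 30
```

```text
time_s: 22.77
eef_pos: [0.6082, 0.2749, 0.0384]
tcp_rot: [[-0.08, 0.997, 0.002], [0.997, 0.08, 0.001], [0.001, 0.002, -1.0]]
wrist_force: [0.9, -0.4, 6.6]
opening: 0.0426
gripper_force: 31.7
```

```bash
echo '{"finger_gap": [0.055, 0.06, 0.06, 0.06, 0.06, 0.08, 0.08, 0.08, 0.08, 0.08], "sx": [0, 0, 0, 0, 0, -0.03, -0.03, -0.03, -0.03, -0.03], "sy": [0, 0, 0, 0, 0, 0, 0, 0, 0, 0], "sz": [0, 0, 0, -0.002, -0.04, -0.18, -0.18, -0.18, -0.18, -0.18], "spin": [0, 0, 0, 0, 0, 0, 0, 0, 0, 0]}' > next.json && python3 -m creep next.json 30
python3 - <<'E'
from rect import *
s=arm.sense();print(s["eef_pos"],s["time_s"])
ci=camera_info("wrist"); im=read_camera("wrist")
b=(.56,.66,.13,.33); r=[rectify(im,ci,z,*b,.5) for z in (.004,.03,.05)]
print("ring",circles(im,ci,.004,b,.0355),"large",circles(im,ci,.03,b,.0295),"small",circles(im,ci,.05,b,.0215),"coin",circles(im,ci,.044,b,.0245))
cv2.imwrite("pics/r8.png",np.hstack(r)[:,:,::-1])
E
```

```text
time_s: 23.6
eef_pos: [0.6112, 0.2444, 0.2231]
tcp_rot: [[-0.079, 0.997, 0.007], [0.997, 0.079, 0.002], [0.002, 0.007, -1.0]]
wrist_force: [-0.1, -0.1, -1.2]
opening: 0.0802
gripper_force: 0.0
[0.61121652 0.24442757 0.2231167 ] 23.6
ring [(np.float32(0.6078), np.float32(0.2733), np.float32(34.3)), (np.float32(0.6152), np.float32(0.1808), np.float32(35.2))] large [(np.float32(0.6068), np.float32(0.2773), np.float32(32.2)), (np.float32(0.6148), np.float32(0.1918), np.float32(32.2))] small [(np.float32(0.6162), np.float32(0.1812), np.float32(24.2)), (np.float32(0.6108), np.float32(0.2878), np.float32(24.2))] coin [(np.float32(0.6178), np.float32(0.1788), np.float32(25.5)), (np.float32(0.6072), np.float32(0.2852), np.float32(27.2))]
```

View pics/r8.png

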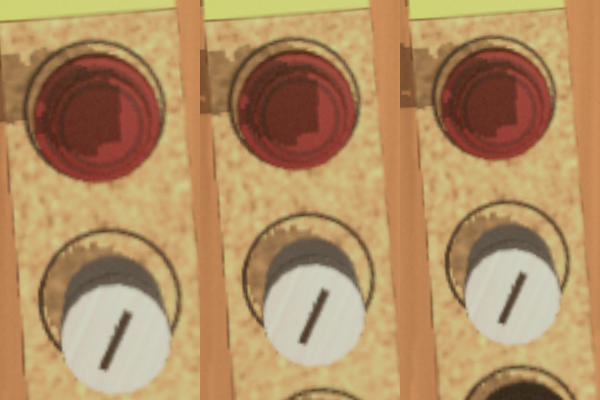

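The small tin sits concentric on the large one. Now to a viewing point over the brush and strip.

The manual's scale: turns go in shares of 360 degrees. Converting my numbers, 1.6 rad / 6.2832 = 0.2546.

```bash
echo '{"finger_gap": [0.08, 0.08, 0.08, 0.08, 0.08, 0.08, 0.08, 0.08, 0.08, 0.08, 0.08, 0.08, 0.08, 0.08, 0.08, 0.08], "sx": [-0.4, -0.4, -0.4, -0.4, -0.4, -0.4, -0.4, -0.4, -0.4, -0.4, -0.4, -0.4, -0.4, -0.4, -0.4, -0.4], "sy": [-0.055, -0.055, -0.055, -0.055, -0.055, -0.055, -0.055, -0.055, -0.055, -0.055, -0.055, -0.055, -0.055, -0.055, -0.055, -0.055], "sz": [-0.02, -0.02, -0.02, -0.02, -0.02, -0.02, -0.02, -0.02, -0.02, -0.02, -0.02, -0.02, -0.02, -0.02, -0.02, -0.02], "spin": [0.2546, 0.2546, 0.2546, 0.2546, 0.2546, 0.2546, 0.2546, 0.2546, 0.2546, 0.2546, 0.2546, 0.2546, 0.2546, 0.2546, 0.2546, 0.2546]}' > next.json && python3 -m creep next.json 30
cat > bs.py <<'E'
from rect import *; import sys
s=arm.sense(); ci=camera_info("wrist"); im=read_camera("wrist")
b=(.48,.74,-.28,-.08); r=rectify(im,ci,.004,*b); cv2.imwrite("pics/"+sys.argv[1]+".png",r[:,:,::-1])
g=cv2.cvtColor(r,cv2.COLOR_RGB2HSV)
m=((r[...,0].astype(int)<60)&(r[...,2].astype(int)>=r[...,0])).astype(np.uint8)
m=cv2.morphologyEx(m,cv2.MORPH_OPEN,np.ones((15,15)))
for c in cv2.findContours(m,0,1)[0]:
    if cv2.contourArea(c)>3000: q=cv2.minAreaRect(c); print("dark",np.round([b[0]+q[0][0]*5e-4,b[3]-q[0][1]*5e-4],4),np.array(q[1])*.5,q[2])
print(np.round(s["eef_pos"],4),np.round(s["tcp_rot"][:,0],3),s["time_s"])
E
python3 bs.py r9
```

```text
time_s: 24.98
eef_pos: [0.5869, -0.1581, 0.2361]
tcp_rot: [[0.999, 0.055, -0.001], [0.055, -0.999, 0.0], [-0.001, -0.0, -1.0]]
wrist_force: [-0.4, -0.1, -0.4]
opening: 0.0799
gripper_force: 0.0
[ 0.5869 -0.1581  0.2361] [ 0.999  0.055 -0.001] 24.9833
```

View pics/r9.png

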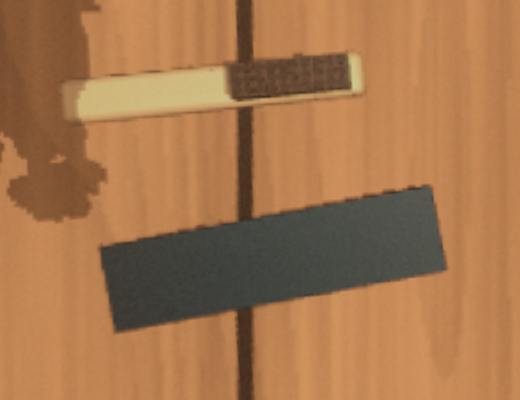

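The strip's corners are at (100,248), (432,186), (447,269) and (115,332), so its centre is (0.6168,-0.2094) at 10.6°. The brush centre is about (0.588,-0.1246) at 5.2°, with its tuft at the right. I'll grasp the brush at its origin.

To row units: -0.036 rad / 6.2832 = -0.0057.

```bash
echo '{"finger_gap": [0.06, 0.06, 0.06, 0.06, 0.06, 0.06, 0.06, 0.06, 0.06, 0.06, 0.01, 0.01, 0.01, 0.01, 0.01, 0.01, 0.01, 0.01], "sx": [0.003, 0.003, 0.003, 0.003, 0.003, 0.003, 0.003, 0.003, 0.003, 0.003, 0.003, 0.003, 0.003, 0.003, 0.003, 0.003, 0.003, 0.003], "sy": [-0.0335, -0.0335, -0.0335, -0.0335, -0.0335, -0.0335, -0.0335, -0.0335, -0.0335, -0.0335, -0.0335, -0.0335, -0.0335, -0.0335, -0.0335, -0.0335, -0.0335, -0.0335], "sz": [0.05, 0.05, 0.15, 0.15, 0.2, 0.2, 0.22, 0.231, 0.231, 0.231, 0.231, 0.231, 0.231, 0.231, 0.231, 0.231, 0.231, 0.231], "spin": [-0.0057, -0.0057, -0.0057, -0.0057, -0.0057, -0.0057, -0.0057, -0.0057, -0.0057, -0.0057, -0.0057, -0.0057, -0.0057, -0.0057, -0.0057, -0.0057, -0.0057, -0.0057]}' > next.json && python3 -m creep next.json 40
```

```text
time_s: 26.53
eef_pos: [0.5889, -0.1249, 0.0073]
tcp_rot: [[0.996, 0.087, 0.002], [0.087, -0.996, -0.0], [0.002, 0.001, -1.0]]
wrist_force: [-1.9, 0.8, 7.2]
opening: 0.0206
gripper_force: 39.4
```

To row units: -0.098 rad / 6.2832 = -0.0156.

```bash
echo '{"finger_gap": [0.01, 0.01, 0.01, 0.01, 0.01, 0.01, 0.01, 0.01, 0.01, 0.01, 0.01, 0.01, 0.01, 0.01], "sx": [0, 0, 0.021, 0.021, 0.021, 0.021, 0.021, 0.021, 0.021, 0.021, 0.021, 0.021, 0.021, 0.021], "sy": [0, 0, 0.0866, 0.0866, 0.0866, 0.0866, 0.0866, 0.0866, 0.0866, 0.0866, 0.0866, 0.0866, 0.0866, 0.0866], "sz": [-0.06, -0.06, -0.06, -0.06, -0.06, -0.06, -0.03, -0.015, -0.01, -0.007, -0.005, -0.004, -0.004, -0.004], "spin": [0, 0, -0.0156, -0.0156, -0.0156, -0.0156, -0.0156, -0.0156, -0.0156, -0.0156, -0.0156, -0.0156, -0.0156, -0.0156]}' > next.json && python3 -m creep next.json 40
```

```text
time_s: 27.7
eef_pos: [0.6173, -0.209, 0.0113]
tcp_rot: [[0.983, 0.184, 0.001], [0.184, -0.983, -0.0], [0.001, 0.001, -1.0]]
wrist_force: [-3.5, 2.2, 6.6]
opening: 0.0209
gripper_force: 40.7
```

```bash
echo '{"finger_gap": [0.045, 0.045, 0.045, 0.045, 0.05, 0.07, 0.07, 0.07, 0.07, 0.07, 0.07, 0.07], "sx": [0, 0, 0, 0, 0, -0.02, -0.02, -0.02, -0.02, -0.02, -0.02, -0.02], "sy": [0, 0, 0, 0, 0, 0, 0, 0, 0, 0, 0, 0], "sz": [0, 0, 0, -0.002, -0.04, -0.22, -0.22, -0.22, -0.22, -0.22, -0.22, -0.22], "spin": [0, 0, 0, 0, 0, 0, 0, 0, 0, 0, 0, 0]}' > next.json && python3 -m creep next.json 40; python3 bs.py r10
```

```text
time_s: 28.7
eef_pos: [0.5972, -0.213, 0.2307]
tcp_rot: [[0.983, 0.184, 0.002], [0.184, -0.983, -0.001], [0.001, 0.001, -1.0]]
wrist_force: [-0.8, 1.3, -1.5]
opening: 0.0698
gripper_force: 0.0
[ 0.5972 -0.213   0.2307] [0.983 0.184 0.001] 28.7
```

View pics/r10.png

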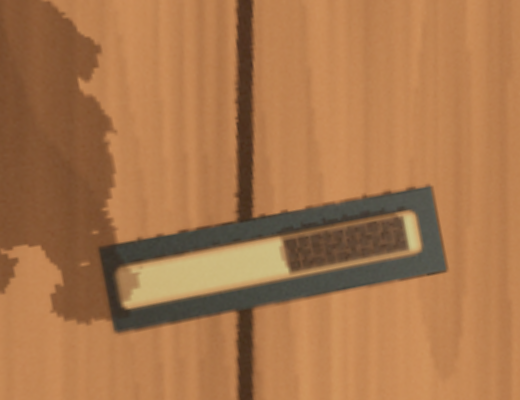

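The brush lies centred along the strip: brush ends at columns 118 and 421, strip ends at 108 and 440, which matches once parallax is corrected. My picture allowance is used up, so I do a last numeric check with the fixed cameras.

```bash
python3 - <<'E'
from h import *
H={"tin_large":.004,"tin_small":.03,"tin_black":.004,"coin_tin":.004,"brush":.004,"shoehorn":0,"cream_jar":0}
for n in ("scene","side"):
    read_camera(n)
    for q,z in H.items():
        print(n,q,[(round(l["p"],2),np.round(l["position"],1).tolist(),plane(n,l["position"],z).round(3).tolist()) for l in landmark_of(n,q)[:1]])
print(arm.sense()["time_s"],arm.sense()["wrist_force"])
E
```

```text
scene tin_large [(0.73, [331.3, 161.1], [[0.613, 0.276]])]
scene tin_small [(0.66, [332.4, 153.3], [[0.609, 0.28]])]
scene tin_black [(0.8, [281.9, 189.9], [[0.608, 0.09]])]
scene coin_tin [(0.85, [307.4, 179.1], [[0.622, 0.172]])]
scene brush [(0.92, [187.9, 248.2], [[0.609, -0.217]])]
scene shoehorn [(0.61, [303.1, 242.0], [[0.77, 0.018]])]
scene cream_jar [(0.51, [168.6, 192.0], [[0.418, -0.154]])]
side tin_large [(0.71, [268.9, 148.7], [[0.613, 0.256]])]
side tin_small [(0.42, [266.8, 141.1], [[0.607, 0.263]])]
side tin_black [(0.69, [279.0, 183.4], [[0.618, 0.081]])]
side coin_tin [(0.59, [273.4, 166.4], [[0.614, 0.162]])]
side brush [(0.62, [296.1, 265.5], [[0.609, -0.208]])]
side shoehorn [(0.83, [338.0, 195.2], [[0.775, 0.013]])]
side cream_jar [(0.97, [214.7, 260.1], [[0.423, -0.165]])]
29.55 [ 0.09100518  1.30339099 -0.44870002]
```

```bash
python3 -c "from plant import arm; print(arm.sign_off())"
```

```text
the job is handed in; nothing more can be done
None
```

I handed the job in at about 30 s: the three tins stand on their rings (about 2 mm off by my wrist-camera measurements), the small tin is on the large one, and the brush lies bristles up, centred on the strip; I never touched the shoehorn or the jar.

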